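# Square a taped carton in the guides and run it under the press roller

### The arm

A 6-joint arm with a two-finger parallel gripper is mounted at the origin on a cart in front of the work surface, level with it; the furniture and walls round the work are solid. World frame = base frame: x ahead of the robot, y to its left, z up, the work surface at z = 0. Lengths are in m, angles in rad, forces in N, time in s.
With the tool pointing down it reaches from about 0.325 to 0.9 m from the base axis. Payload 3.5 kg.
Tool frame: the origin (TCP) lies at the very end of the fingers, on their centre line; the grasp point (between the pads) lies 19 mm behind it; z points along the fingers, y is the line along which they close (so a half turn about z gives the same grasp; the last joint's range is limited). The gripper opens to 85 mm and grips with 20 to 120 N. Pads are 22 mm wide; open, the fingers measure 114 mm over their backs; the gripper's body (76 mm by 85 mm) begins 54 mm behind the grasp point. The pads swing forward as they close: fully open they stand 13 mm farther back than shut.
Start: joints at [-1.413, 0.276, -0.026, 1.268, 0, 1.467], TCP at [0.161, -0.604, 0.231] pointing down, gripper open.
Joint ranges: [-3.12, 3.12], [-0.85, 1.88], [-1.08, 1.24], [-1.95, 2.15], [-1.57, 1.53], [-3.14, 3.14]. Speed limits (rad/s): [2.57, 2.57, 3.14, 3.14, 3.14, 3.14].

### API

Orientations are given as a rotation vector (axis times angle).
In Python, from rig import arm gives the robot as it stands. The module is installed in compiled form; this text tells all that it offers.
- The arm moves only by the tool step_arm, never from a script. Its argument "deltas" is a list of rows, each a list of 6 numbers: the shift along the tool's x, y, z in m, then the turn, a rotation vector about the tool's x, y, z in degrees. A call has 1 to 10 rows; each row is the pose to reach, as a shift and turn from the pose commanded when the call began, along the tool's axes at that moment; what a row does not reach only later rows make up. A row lasts 1/12 s, in which the tool goes at most 41.7 mm and 7.16 degrees, less where a joint would pass 70% of its speed; a pose out of reach is approached as far as the arm can. A call with a gripper value outside its range is refused whole. "jaw" is the opening, from 0 (shut) to 1 (fully open), set as the call begins (left out, the last holds). The fingers move at their own pace and stop on an object; "grip_force" is the grip in N (left out, the last holds). Time passes only in rows, so rows that repeat a pose let the fingers close. It gives the time, the measured TCP pose, the force, the opening and the grip force at its end, in the units of the state.
- arm.observe(): the state, without advancing time (a new reading comes with each control period).
- arm.snapshot(name): name is "scene" or "top" or "wrist"; returns (picture, depth): 384x512x3 uint8, red, green, blue; 384x512 float32, m along the optical axis (not along the pixel's ray), 0 where there is no reading.
- arm.camera_model(name): a dict with "fx", "fy", "cx", "cy" (pixels), "camera_from_world" (4x4, takes a point from world to camera coordinates). Camera axes: x right, y down, z forward; pixel columns grow to the right and rows downward; lengths in m; the calibration is good to about 2 mm. A picture is of the moment at which its call begins: read the wrist's pose just before it. camera_model takes no time and is no camera call; for the wrist camera it gives the pose at the moment of the call.
- arm.sign_off(): hands the job in; it is judged then, once.
Trained networks look in the newest picture that a camera, given by its name, has taken for a name from the list of things; names that differ only in an ending like _2 or _b are one class to them, and where a whole thing is asked for, a point or a joint stands for the part that bears it (a point fixed in the world has none). Each returns a list of dicts, best first, with "p" (0 to 1); they miss things now and then, are a little off and sometimes report something else, mostly with a low value. They report only what shows in the picture. A call takes as long as a camera call. They do not tell look-alikes from the thing itself.
- arm.look_for(camera, query): "extent" ([centre column, centre row, width, height] in pixels, round what is visible of it).
- arm.trace(camera, query): "region" (384x512 bool, what is visible of it) and "extent" ([centre column, centre row, width, height] in pixels, round what is visible of it).
- arm.place_of(camera, query): "position" ([row, column] in pixels: a listed point, or the origin of a listed thing).
The state is a dict: "time_s": time; "joint_pos": joint angles; "dq": joint speeds; "tau": joint torques, N m; "position": TCP position; "tool_rot": TCP orientation; "wrist_force": force on the tool from outside, world axes, zero at the start; "wrist_torque": the same for the moment, N m; "width": finger opening in m; "grip_force": force on a finger pad.
Only numpy, scipy, OpenCV 4.12 (cv2) and the standard library are available. Lean on these libraries where they do the work, as an engineer would, in place of code of your own. Each camera call takes 0.05 s, during which the arm holds its last target. There are 200 camera calls.

### The job

Close the side guide of the tape press up to the carton so that the carton stands square against the far fence with next to no play, then slide it along the guides and under the sprung roller until it just presses in the sprung plate of the end stop by a few millimetres. Be gentle: do not squash the carton or drive the stop's spring solid, and leave the other things on the bench where they are.

Things in the scene. Friction and masses are not known exactly. Their poses are not given: they have to be found in the camera images.
- press: Bench tape press, fixed: grey base 205 x 370 mm, steel bed 16 mm above the bench, blue bridge with a hood. Origin: on the bench, in the lane, below the middle of the hood. y axis: along the lane AGAINST the feed (cartons are fed toward -y from the open infeed at +y); x axis: across the lane, away from the robot; z up. The bed runs from y = -138 to +228 mm; all points on it share these axes.
- guide_pad (a point): Middle of the black rubber push pad (56 mm along y, 24 mm high), 36 mm above the bench, on the robot's side of the side guide: an aluminium angle 310 mm long, top 49 mm above the bench, its carton face 9 mm in +x of this point. Clamp blocks with star knobs (tops 49 mm high, 30 mm wide) stand 62 mm either side in y. Push the pad toward +x to close the lane.
- guide (a joint): Travel of the side guide toward +x of the press, m: clear lane width = 115 mm - travel. Range 0 to 0.056. It slides against about 6 N of friction and stays where it is left.
- carton: Small carton with brown tape across its top, 60 mm wide (its x) x 120 mm long (its y) x 55 mm high, about 0.35 kg, origin in the middle of its underside. It starts on the infeed, askew, its length roughly along the lane.
- stop (a joint): How far the sprung aluminium plate of the end stop (44 mm wide, 34 mm high, in the lane beyond the roller) is pressed in, m: 0 free, 0.008 solid, about 1.5 N per mm. Its carriage (red star knob) is clamped somewhere else every time: the free plate's face lies 72 to 92 mm in -y of the press origin. Feel for it. With the carton on it, the trailing face is at the hood's edge or up to 25 mm past it.
- roller_arm (a joint): Lift of the sprung roller arm, rad: 0 hanging free, about 0.12 with the carton beneath. The carton's leading edge lifts the roller when pushed on with about 10 N; the roller then rides on the top with about 9 N.
- mug_1: Orange mug, 81 x 113 x 101 mm, bystander.
- terminal: Black handheld terminal, 190 x 70 x 33 mm, bystander.
- stamp: Red and black hand stamp, 36 x 56 x 71 mm, bystander.
- dispenser: Black desk tape dispenser, 158 x 57 x 72 mm, bystander.
- hood_edge (a point): Middle of the lower edge of the hood's infeed skirt, 97 mm above the bench. The hood is 184 mm wide (x), reaches 90 mm from here toward -y and 35 mm up, on two uprights (12 mm thick, 50 mm along y) centred 84 mm either side of x = -22 mm of the press, below the hood's middle. Skirts on its infeed and outfeed sides only.
- fence_face (a point): On the top edge of the lane-side face of the fixed aluminium fence beyond the lane, 48 mm above the bench, 120 mm in +y of the press origin and 30 mm in +x. The face looks toward -x and runs from y = -120 to +220 mm of the press.
- roller_axis (a point): Middle of the axis of the black rubber roller (36 mm across, 48 mm long along x, turns freely), in the lane under the hood. Hanging free, its bottom is 6 mm lower than the carton's top.
Not all that is in view belongs to the job. Leave any purple look-alike of the carton alone.

How it is judged:
By the outcome, as a careful person would: the job done as asked, in the order asked, and still so for the second after the job is handed in, with the robot touching nothing.
It also fails if it takes over 53 s, if anything falls off the work surface, if the arm or the gripper's body presses on something with over 40 N, if the wrist force passes 120 N, or if a joint passes its speed limit or range.

## Working session

There is one attempt and no reset: what is moved stays moved. The work goes in short steps, Python scripts to look and compute and a tool call to move; the robot and the scene stay as the last step left them, time stands still between calls to the robot, and variables do not carry over. Pictures are saved under pics/ and viewed, at most 10 in all, crops included, and the job is handed in when it is done.

Besides the shell and the picture viewer there is one more tool, called after "Emit:" as name(argument=value, ...), one argument or row to a line, values as JSON. step_arm: Moves the arm, as the interface text tells. Its arguments: {"type":"object","properties":{"deltas":{"type":"array","items":{"type":"array","items":{"type":"number"}}},"jaw":{"type":"number"},"grip_force":{"type":"number"}},"required":["deltas"]}

```bash
mkdir -p pics; cat > h.py <<'E'
import numpy as np, cv2
from rig import arm
from scipy.spatial.transform import Rotation as R
def world(cam, u, v, d):
    m=arm.camera_model(cam); p=np.array([(u-m['cx'])/m['fx']*d,(v-m['cy'])/m['fy']*d,d,1])
    return (np.linalg.inv(m['camera_from_world'])@p)[:3]
def on_z(cam,u,v,z):
    a=world(cam,u,v,.1); b=world(cam,u,v,1.); return a+(b-a)*(z-a[2])/(b[2]-a[2])
def cloud(cam,d):
    m=arm.camera_model(cam); v,u=np.mgrid[:384,:512]
    p=np.stack([(u-m['cx'])/m['fx']*d,(v-m['cy'])/m['fy']*d,d,np.ones_like(d)],-1)
    return (p@np.linalg.inv(m['camera_from_world']).T)[...,:3]
E
python3 - <<'E'
from h import *
ims=[]
for c in ["scene","top"]:
    im,d=arm.snapshot(c); ims.append(im); np.save(c+'.npy',d)
    cv2.imwrite(f'pics/{c}0.png',im[...,::-1])
    for q,z in [("guide_pad",.036),("fence_face",.048),("hood_edge",.097),("carton",0.016),("press",0),("roller_axis",.07)]:
        for r in arm.place_of(c,q)[:2]:
            v,u=r["position"]; print(c,q,round(r["p"],2),np.round([u,v]),np.round(on_z(c,u,v,z),4))
s=arm.observe(); print(s['time_s'],s['position'],s['tool_rot'],s['wrist_force'])
E
```

```text
scene guide_pad 0.89 [203. 199.] [0.4709 0.1704 0.036 ]
scene guide_pad 0.57 [393. 263.] [ 0.3821 -0.5551  0.036 ]
scene fence_face 0.84 [225. 186.] [0.5991 0.1523 0.048 ]
scene hood_edge 0.82 [237. 180.] [0.5751 0.0812 0.097 ]
scene carton 0.96 [303. 220.] [ 0.531  -0.2189  0.016 ]
scene carton 0.75 [213. 194.] [0.5631 0.1884 0.016 ]
scene press 0.84 [241. 203.] [0.5723 0.0615 0.    ]
scene press 0.47 [357. 216.] [ 0.6874 -0.3718 -0.    ]
scene roller_axis 0.56 [244. 188.] [0.5729 0.0466 0.07  ]
top guide_pad 0.94 [204. 210.] [0.4659 0.1652 0.036 ]
top fence_face 0.83 [209. 178.] [0.5891 0.1417 0.048 ]
top hood_edge 0.66 [225. 186.] [0.555  0.0753 0.097 ]
top carton 0.9 [301. 186.] [ 0.5615 -0.2242  0.016 ]
top carton 0.58 [203. 189.] [0.552  0.1703 0.016 ]
top press 0.68 [235. 190.] [0.5477 0.0422 0.    ]
top press 0.36 [313. 157.] [ 0.6823 -0.2754  0.    ]
0.7 [ 0.16115258 -0.60387737  0.23135035] [3.11487252e+00 4.08504149e-01 1.99018537e-05] [0.46498211 0.21362959 0.6831757 ]
```

View pics/scene0.png

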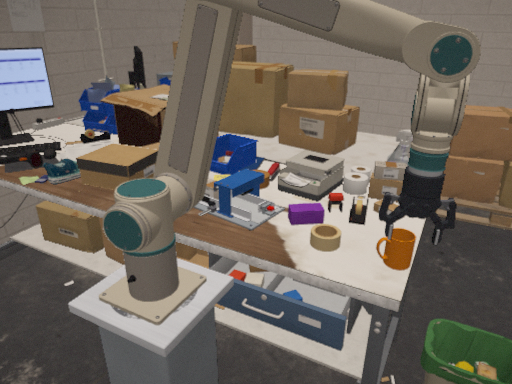

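View pics/top0.png

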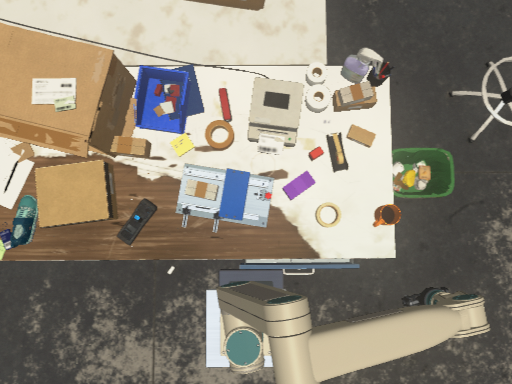

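The scene view shows the press near (240,195), partly behind the arm. In the top view it spans about (178-274, 165-228), with the carton at (203,189) on the infeed, the blue hood at (236,195), the red stop knob at (268,196), and the purple look-alike outside at (299,186). I'll move in for a wrist view.

```bash
cat >> h.py <<'E'
def rot(yaw_y):  # tool down, tool y at heading yaw_y (deg)
    a=np.radians(yaw_y); y=np.array([np.cos(a),np.sin(a),0]); z=np.array([0,0,-1.]); return np.stack([np.cross(y,z),y,z],1)
def delta(p,Rt=None,frm=None):
    s=arm.observe(); p0,R0=(s['position'],R.from_rotvec(s['tool_rot']).as_matrix()) if frm is None else frm
    Rt=R0 if Rt is None else Rt
    return np.round(np.r_[R0.T@(np.array(p)-p0)*1000, R.from_matrix(R0.T@Rt).as_rotvec(degrees=True)],2)
E
python3 - <<'E'
from h import *
print(delta([.25,-.40,.33])); print(delta([.40,-.10,.36],rot(-98))); print(delta([.40,.14,.34],rot(-98)))
E
```

```text
[ 138.41 -174.07  -98.66    0.      0.      0.  ]
[ 360.7  -425.24 -128.67    0.     -0.     22.94]
[ 422.59 -657.13 -108.68    0.     -0.     22.94]
```

Emit:
step_arm(
  deltas=[
    [0.138, -0.174, -0.099, 0, 0, 0],
    [0.138, -0.174, -0.099, 0, 0, 0],
    [0.138, -0.174, -0.099, 0, 0, 0],
    [0.138, -0.174, -0.099, 0, 0, 0],
    [0.138, -0.174, -0.099, 0, 0, 0],
    [0.361, -0.425, -0.129, 0, 0, 23],
    [0.361, -0.425, -0.129, 0, 0, 23],
    [0.361, -0.425, -0.129, 0, 0, 23],
    [0.361, -0.425, -0.129, 0, 0, 23],
    [0.361, -0.425, -0.129, 0, 0, 23],
  ],
  jaw=0,
)

```text
time_s: 1.53
position: [0.3254, -0.2506, 0.3405]
tool_rot: [3.133, -0.225, 0.001]
wrist_force: [2.4, -0.2, -0.6]
width: -0.0
grip_force: 0.0
```

```bash
python3 - <<'E'
from h import *
s=arm.observe();print(s['position'],s['joint_pos']);print(delta([.40,.14,.34],rot(-98)))
E
```

```text
[ 0.32540695 -0.25062082  0.34049476] [-8.14102625e-01 -1.53105270e-01 -2.59244513e-01  1.46353066e+00
  1.72038166e-04  2.47112949e+00]
[ 1.7910e+01 -3.9728e+02  2.9000e-01  3.0000e-02 -6.0000e-02 -2.3000e-01]
```

```bash
python3 - <<'E'
from h import *
print(delta([.42,.14,.34],rot(-8)))
E
```

```text
[ 3.7700e+01 -4.0014e+02  3.1000e-01  7.0000e-02 -2.0000e-02 -9.0230e+01]
```

Emit:
step_arm(
  deltas=[
    [0.038, -0.4, 0, 0, 0, -90],
    [0.038, -0.4, 0, 0, 0, -90],
    [0.038, -0.4, 0, 0, 0, -90],
    [0.038, -0.4, 0, 0, 0, -90],
    [0.038, -0.4, 0, 0, 0, -90],
    [0.038, -0.4, 0, 0, 0, -90],
    [0.038, -0.4, 0, 0, 0, -90],
    [0.038, -0.4, 0, 0, 0, -90],
    [0.038, -0.4, 0, 0, 0, -90],
    [0.038, -0.4, 0, 0, 0, -90],
  ],
)

```text
time_s: 2.37
position: [0.419, 0.1418, 0.3402]
tool_rot: [-2.663, -1.666, -0.003]
wrist_force: [-0.0, 0.5, 0.1]
width: 0.0
grip_force: 0.0
```

```bash
python3 - <<'E'
from h import *
s=arm.observe();print(s['position'],s['joint_pos']);print(delta([.42,.14,.34],rot(-8)))
im,d=arm.snapshot("wrist"); np.save('wrist1.npy',d); np.savez('w1.npz',**{k:np.array(v) for k,v in arm.camera_model("wrist").items()})
cv2.imwrite('pics/wrist1.png',im[...,::-1])
for q,z in [("guide_pad",.036),("fence_face",.048),("hood_edge",.097),("carton",0.016),("press",0)]:
    for r in arm.place_of("wrist",q)[:2]:
        v,u=r["position"]; print(q,round(r["p"],2),np.round([u,v]),np.round(on_z("wrist",u,v,z),4))
E
```

```text
[0.41899223 0.14182215 0.34021653] [ 1.79407668e-01 -9.39322175e-02 -2.08819614e-01  1.45451229e+00
  9.54783178e-04  2.20269543e+00]
[ -1.2    1.7    0.22   0.05  -0.09 -17.93]
guide_pad 0.62 [286. 104.] [0.468  0.1719 0.036 ]
fence_face 0.77 [386.  74.] [0.59  0.149 0.048]
hood_edge 0.67 [386. 152.] [0.5452 0.074  0.097 ]
carton 0.88 [434. 295.] [ 0.5511 -0.2011  0.016 ]
carton 0.79 [336.  77.] [0.5405 0.1676 0.016 ]
press 0.94 [370. 169.] [0.5389 0.0261 0.    ]
```

View pics/wrist1.png

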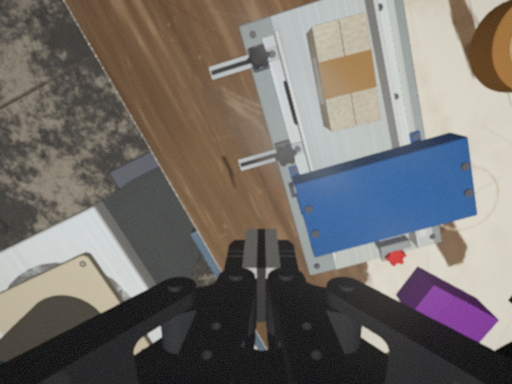

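The wrist view shows the hood at (385,193), carton at (345,72) slightly askew in the lane, the guide's pad as a dark strip at about (290,100) between clamps at (262,57) and (287,153), and fence at (400,70). Next I'll fit the press frame from depth.

```bash
python3 - <<'E'
from h import *
d=np.load('wrist1.npy'); P=cloud("wrist",d)
print("depth noise; bench z:",np.median(P[200:230,150:190,2]))
roi=(np.abs(P[...,0]-.55)<.17)&(np.abs(P[...,1]-.08)<.22)&(d>0)
def rect(lo,hi,extra=None):
    m=(roi&(P[...,2]>lo)&(P[...,2]<hi)).astype(np.uint8)
    n,l,st,_=cv2.connectedComponentsWithStats(cv2.morphologyEx(m,cv2.MORPH_OPEN,np.ones((2,2))))
    for i in range(1,n):
        if st[i,4]<60: continue
        q=P[l==i]; r=cv2.minAreaRect((q[:,:2]*1000).astype(np.float32)); 
        print(lo,hi,st[i,4],np.round(r[0],1),np.round(r[1],1),round(r[2],1),'z',round(float(np.median(q[:,2])),4))
rect(.12,.145); rect(.063,.08); rect(.042,.055); rect(.012,.022)
for v in (40,60,80,100,120):print(v,[(u,*np.round(P[v,u]*1000).astype(int)) for u in range(260,420,8)])
E
```

```text
depth noise; bench z: -0.3017989030844314
0.12 0.145 13978 [553.3  43.5] [273.  261.6] 79.5 z 0.1334
0.063 0.08 5851 [517.6 168.1] [133.7 147.2] 77.9 z 0.0713
0.042 0.055 820 [524.  150.1] [185.4 164.3] 80.2 z 0.0476
0.042 0.055 782 [462.2 160.2] [184.5  39.5] 79.8 z 0.0488
0.042 0.055 515 [598.4 157.5] [ 57.5 305.1] 62.8 z 0.0477
0.042 0.055 365 [456.4 224.8] [44.3 25.1] 49.8 z 0.0489
0.042 0.055 300 [448.7 142.4] [114.9  28.4] 75.3 z 0.0492
0.042 0.055 79 [512.3  39.3] [ 16.  347.6] 18.7 z 0.0479
0.042 0.055 475 [ 526.4 -101.6] [43.7 77.4] 11.3 z 0.0464
0.012 0.022 8346 [514.8 161.6] [206.9 156.2] 80.0 z 0.0164
0.012 0.022 3426 [542.2 144.6] [190.  202.7] 79.7 z 0.016
0.012 0.022 230 [598.7 158. ] [ 59.  305.2] 62.8 z 0.0188
0.012 0.022 2143 [455.6 168.1] [108.5  38.2] 79.8 z 0.0154
0.012 0.022 2259 [470.2  43.3] [304.4 110.9] 79.8 z 0.0157
0.012 0.022 354 [528.3  37.7] [ 39.  361.5] 19.5 z 0.0158
0.012 0.022 62 [ 545.4 -115.2] [18.3 25.6] 13.8 z 0.0162
40 [(260, np.int64(473), np.int64(251), np.int64(15)), (268, np.int64(481), np.int64(246), np.int64(22)), (276, np.int64(488), np.
[... 4283 characters left out ...]
.int64(486), np.int64(133), np.int64(16)), (316, np.int64(496), np.int64(128), np.int64(17)), (324, np.int64(502), np.int64(127), np.int64(39)), (332, np.int64(507), np.int64(128), np.int64(71)), (340, np.int64(516), np.int64(124), np.int64(71)), (348, np.int64(524), np.int64(120), np.int64(70)), (356, np.int64(532), np.int64(116), np.int64(72)), (364, np.int64(541), np.int64(112), np.int64(72)), (372, np.int64(550), np.int64(107), np.int64(69)), (380, np.int64(572), np.int64(90), np.int64(17)), (388, np.int64(580), np.int64(87), np.int64(25)), (396, np.int64(582), np.int64(89), np.int64(49)), (404, np.int64(601), np.int64(76), np.int64(19)), (412, np.int64(612), np.int64(70), np.int64(15))]
```

```bash
python3 - <<'E'
from h import *
d=np.load('wrist1.npy'); P=cloud("wrist",d)
roi=(np.abs(P[...,0]-.55)<.17)&(np.abs(P[...,1]-.08)<.22)&(d>0)
th=np.radians(79.8); ey=np.array([np.cos(th),np.sin(th)]); ex=np.array([ey[1],-ey[0]])
def rng(n,a): print(n,len(a),np.round(np.percentile(a,[1,2,5,50,95,98,99])*1000,1))
def comp(lo,hi,k=5):
    m=(roi&(P[...,2]>lo)&(P[...,2]<hi)).astype(np.uint8); m=cv2.morphologyEx(m,cv2.MORPH_OPEN,np.ones((k,k)))
    n,l,st,_=cv2.connectedComponentsWithStats(m); i=1+np.argmax(st[1:,4]); return P[l==i]
for n,a in (("hood",(.12,.145)),("carton",(.066,.078))):
    q=comp(*a); rng(n+' x',q[:,:2]@ex); rng(n+' y',q[:,:2]@ey)
    r=cv2.minAreaRect((q[:,:2]*1000).astype(np.float32)); print(n,np.round(r[0],1),np.round(r[1],1),r[2], np.median(q[:,2]))
q=P[roi&(P[...,2]>.043)&(P[...,2]<.054)]; X=q[:,:2]@ex; Y=q[:,:2]@ey
for c,nm in ((.56,'fence'),(.43,'guide')):
  s=(Y>.1)&(Y<.3)&(np.abs(X-c)<.045); h,b=np.histogram(X[s],np.arange(c-.045,c+.045,.002)); print(nm,[(round(x*1000),int(k)) for x,k in zip(b,h) if k>5])
E
```

```text
hood x 13898 [413.3 415.2 421.1 505.6 585.6 590.7 592.6]
hood y 13898 [ 82.1  83.2  86.3 129.7 169.5 170.2 170.3]
hood [517.5  34.3] [ 91.  183.8] 79.80001068115234 0.13340286851740363
carton x 5743 [473.6 474.6 476.9 504.2 531.3 533.4 534.4]
carton y 5743 [202.9 204.2 208.5 264.3 315.2 318.5 319.6]
carton [542.7 167.5] [119.9  61. ] 77.2068099975586 0.07133336518273575
fence [(553, 91), (555, 285), (557, 188), (559, 57)]
guide [(399, 10), (401, 12), (403, 28), (405, 35), (407, 36), (409, 30), (411, 26), (413, 28), (415, 35), (417, 35), (419, 26), (421, 11), (423, 9), (433, 60), (435, 72), (437, 180), (439, 185), (441, 150), (471, 35)]
```

```bash
cat >> h.py <<'E'
O=np.array([.5391,.0304]); th=np.radians(79.8); ey=np.array([np.cos(th),np.sin(th)]); ex=np.array([ey[1],-ey[0]])
def W(x,y,z): return np.r_[O+ex*x+ey*y,z]   # press m -> world
def inp(p): q=np.array(p)[:2]-O; return np.round(np.r_[q@ex,q@ey,p[2]]*1000,1)
E
python3 - <<'E'
from h import *
Rt=rot(-10.2); print(delta(W(-.132,.124,.12),Rt),delta(W(-.132,.124,.03),Rt))
E
```

```text
[ 3.9800e+01 -5.7400e+00  2.1997e+02 -0.0000e+00  3.0000e-02 -1.6330e+01] [ 3.9840e+01 -5.7500e+00  3.0997e+02 -0.0000e+00  3.0000e-02 -1.6330e+01]
```

Emit:
step_arm(
  deltas=[
    [0.04, -0.006, 0.1, 0, 0, -16.3],
    [0.04, -0.006, 0.1, 0, 0, -16.3],
    [0.04, -0.006, 0.1, 0, 0, -16.3],
    [0.04, -0.006, 0.22, 0, 0, -16.3],
    [0.04, -0.006, 0.22, 0, 0, -16.3],
    [0.04, -0.006, 0.22, 0, 0, -16.3],
    [0.04, -0.006, 0.28, 0, 0, -16.3],
    [0.04, -0.006, 0.28, 0, 0, -16.3],
    [0.04, -0.006, 0.31, 0, 0, -16.3],
    [0.04, -0.006, 0.31, 0, 0, -16.3],
  ],
)

```text
time_s: 3.5
position: [0.4266, 0.1741, 0.0255]
tool_rot: [-2.409, -2.01, 0.014]
wrist_force: [-1.4, -0.5, 0.3]
width: -0.0003
grip_force: 0.0
```

```bash
python3 - <<'E'
from h import *
s=arm.observe();print(s['joint_pos'],inp(s['position']),s['wrist_force'])
im,d=arm.snapshot("wrist"); cv2.imwrite('pics/wrist2.png',im[...,::-1])
Rt=rot(-10.2); print(delta(W(-.112,.124,.03),Rt))
E
```

```text
[ 2.47269959e-01  2.08956202e-01 -6.06840352e-01  7.64904455e-01
 -2.11581378e-04  1.99849732e+00] [-136.2  121.6   25.5] [-1.39142744 -0.51083686  0.3110183 ]
[ 1.63 22.76 -2.36 -0.37  0.18 -0.11]
```

View pics/wrist2.png

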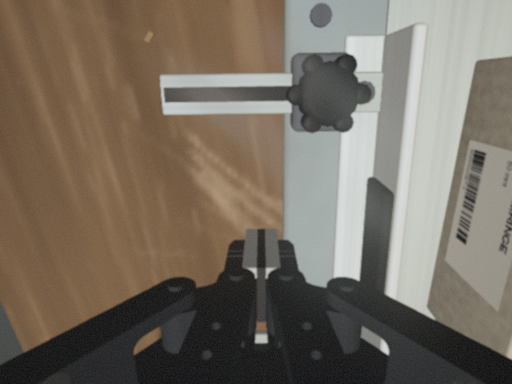

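The fingers (tip at ~(262,245)) stand clear of the pad (dark strip at (375,235)) and of the clamp knob at (328,93). I'll push gently.

Emit:
step_arm(
  deltas=[
    [0, 0.005, 0, 0, 0, 0],
    [0, 0.01, 0, 0, 0, 0],
    [0, 0.015, 0, 0, 0, 0],
    [0, 0.02, 0, 0, 0, 0],
    [0, 0.024, 0, 0, 0, 0],
    [0, 0.028, 0, 0, 0, 0],
    [0, 0.032, 0, 0, 0, 0],
    [0, 0.036, 0, 0, 0, 0],
    [0, 0.04, 0, 0, 0, 0],
  ],
)

```text
time_s: 4.3
position: [0.4675, 0.1703, 0.0295]
tool_rot: [-2.404, -2.014, 0.006]
wrist_force: [-5.6, 2.3, 5.2]
width: 0.0
grip_force: 3.4
```

```bash
python3 - <<'E'
from h import *
s=arm.observe();print(inp(s['position']),s['wrist_force'][:2]@ex,s['wrist_force'])
E
```

```text
[-95.2 125.   29.5] -5.93695903186132 [-5.61349142  2.32761688  5.17223685]
```

Emit:
step_arm(
  deltas=[
    [0, 0.003, 0, 0, 0, 0],
    [0, 0.006, 0, 0, 0, 0],
    [0, 0.009, 0, 0, 0, 0],
    [0, 0.012, 0, 0, 0, 0],
    [0, 0.015, 0, 0, 0, 0],
    [0, 0.018, 0, 0, 0, 0],
    [0, 0.021, 0, 0, 0, 0],
    [0, 0.024, 0, 0, 0, 0],
    [0, 0.026, 0, 0, 0, 0],
    [0, 0.028, 0, 0, 0, 0],
  ],
)

```text
time_s: 5.13
position: [0.4945, 0.1657, 0.0294]
tool_rot: [-2.403, -2.014, 0.007]
wrist_force: [-7.7, 2.3, 6.4]
width: -0.0
grip_force: 4.1
```

```bash
python3 - <<'E'
from h import *
s=arm.observe();print(inp(s['position']),s['wrist_force'][:2]@ex,s['wrist_force'])
im,d=arm.snapshot("wrist"); cv2.imwrite('pics/wrist3.png',im[...,::-1])
E
```

```text
[-67.9 125.2  29.4] -7.930724667709385 [-7.65145592  2.25990876  6.40291416]
```

View pics/wrist3.png

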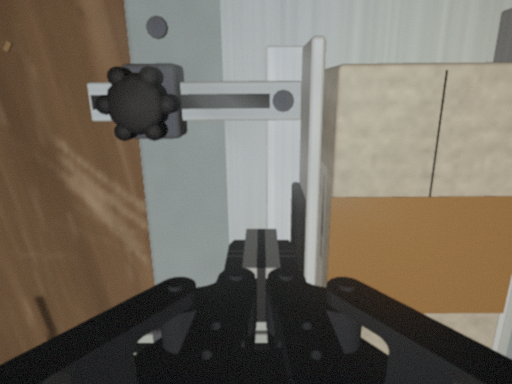

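The carton now lies flush along the guide, at about (420,190), with a gap to the fence still at the right. I'll keep closing in finer steps.

Emit:
step_arm(
  deltas=[
    [0, 0.0015, 0, 0, 0, 0],
    [0, 0.003, 0, 0, 0, 0],
    [0, 0.0045, 0, 0, 0, 0],
    [0, 0.006, 0, 0, 0, 0],
    [0, 0.0075, 0, 0, 0, 0],
    [0, 0.009, 0, 0, 0, 0],
  ],
)

```text
time_s: 5.68
position: [0.5032, 0.1642, 0.0293]
tool_rot: [-2.403, -2.014, 0.007]
wrist_force: [-6.7, 2.2, 5.0]
width: -0.0001
grip_force: 3.9
```

Emit:
step_arm(
  deltas=[
    [0, 0.001, 0, 0, 0, 0],
    [0, 0.002, 0, 0, 0, 0],
    [0, 0.003, 0, 0, 0, 0],
  ],
)

```text
time_s: 5.93
position: [0.5063, 0.1637, 0.0293]
tool_rot: [-2.403, -2.014, 0.007]
wrist_force: [-7.0, 3.2, 5.4]
width: 0.0001
grip_force: 3.8
```

```bash
python3 - <<'E'
from h import *
s=arm.observe();print(inp(s['position']),s['wrist_force'][:2]@ex,s['wrist_force'])
E
```

```text
[-55.9 125.3  29.3] -7.487801298836964 [-7.0377682   3.16944728  5.37873461]
```

Emit:
step_arm(
  deltas=[
    [0, 0.0007, 0, 0, 0, 0],
    [0, 0.0014, 0, 0, 0, 0],
    [0, 0.002, 0, 0, 0, 0],
    [0, 0.002, 0, 0, 0, 0],
  ],
)

```text
time_s: 6.27
position: [0.5085, 0.1633, 0.0293]
tool_rot: [-2.403, -2.014, 0.006]
wrist_force: [-6.5, 3.0, 4.7]
width: 0.0001
grip_force: 3.5
```

Emit:
step_arm(
  deltas=[
    [0, 0.0007, 0, 0, 0, 0],
    [0, 0.0014, 0, 0, 0, 0],
    [0, 0.002, 0, 0, 0, 0],
    [0, 0.002, 0, 0, 0, 0],
  ],
)

```text
time_s: 6.6
position: [0.5103, 0.163, 0.0293]
tool_rot: [-2.403, -2.014, 0.006]
wrist_force: [-6.6, 3.3, 4.9]
width: -0.0
grip_force: 3.6
```

Emit:
step_arm(
  deltas=[
    [0, 0.0005, 0, 0, 0, 0],
    [0, 0.001, 0, 0, 0, 0],
    [0, 0.0015, 0, 0, 0, 0],
    [0, 0.0015, 0, 0, 0, 0],
  ],
)

```text
time_s: 6.93
position: [0.5105, 0.1629, 0.0293]
tool_rot: [-2.401, -2.013, 0.009]
wrist_force: [-9.3, 4.0, 7.9]
width: 0.0001
grip_force: 5.1
```

```bash
python3 - <<'E'
from h import *
s=arm.observe();print(inp(s['position']),s['wrist_force'][:2]@ex,s['wrist_force'])
im,d=arm.snapshot("wrist"); P=cloud("wrist",d)
cv2.imwrite('pics/wrist4.png',im[...,::-1])
X=(P[...,:2]-O)@ex*1000; Y=(P[...,:2]-O)@ey*1000
for v in (100,150,200,250,280): print(v,[(u,int(X[v,u]),int(Y[v,u]),int(P[v,u,2]*1000)) for u in range(280,512,8)])
E
```

```text
[-51.6 125.4  29.3] -9.861678410024957 [-9.29324959  4.03932591  7.90557367]
100 [(280, -44, 190, 28), (288, -41, 190, 28), (296, -38, 190, 25), (304, -35, 190, 33), (312, -34, 191, 48), (320, -31, 191, 49), (328, -30, 191, 57), (336, -30, 192, 70), (344, -28, 192, 72), (352, -26, 192, 72), (360, -23, 192, 71), (368, -21, 192, 71), (376, -19, 192, 71), (384, -16, 192, 71), (392, -15, 192, 72), (400, -13, 192, 73), (408, -10, 192, 72), (416, -7, 192, 71), (424, -6, 192, 72), (432, -3, 192, 71), (440, -1, 192, 71), (448, 0, 192, 72), (456, 2, 192, 72), (464, 5, 192, 71), (472, 8, 192, 71), (480, 9, 192, 72), (488, 12, 192, 71), (496, 15, 192, 70), (504, 16, 192, 72)]
150 [(280, -44, 168, 20), (288, -40, 168, 20), (296, -36, 168, 20), (304, -35, 172, 39), (312, -33, 174, 49), (320, -30, 174, 49), (328, -30, 176, 62), (336, -29, 178, 71), (344, -27, 177, 71), (352, -25, 178, 72), (360, -22, 177, 71), (368, -20, 178, 71), (376, -17, 178, 71), (384, -15, 177, 70), (392, -13, 178, 71), (400, -10, 178, 71), (408, -8, 178, 71), (416, -6, 178, 71), (424, -3, 178, 71), (432, -1, 178, 71), (440,
[... 1259 characters left out ...]
, 72), (472, 15, 145, 71), (480, 18, 145, 71), (488, 21, 145, 71), (496, 23, 145, 71), (504, 26, 145, 71)]
280 [(280, -45, 136, 75), (288, -43, 137, 76), (296, -40, 136, 75), (304, -38, 137, 76), (312, -31, 120, 49), (320, -30, 126, 59), (328, -29, 134, 72), (336, -28, 136, 75), (344, -26, 138, 78), (352, -23, 137, 76), (360, -19, 134, 71), (368, -16, 134, 72), (376, -13, 134, 71), (384, -11, 134, 72), (392, -8, 134, 71), (400, -5, 134, 71), (408, -3, 134, 72), (416, 0, 134, 71), (424, 2, 134, 71), (432, 4, 134, 71), (440, 7, 134, 70), (448, 9, 135, 72), (456, 12, 134, 71), (464, 15, 134, 71), (472, 17, 135, 72), (480, 20, 134, 71), (488, 23, 134, 71), (496, 26, 134, 71), (504, 27, 135, 72)]
```

View pics/wrist4.png

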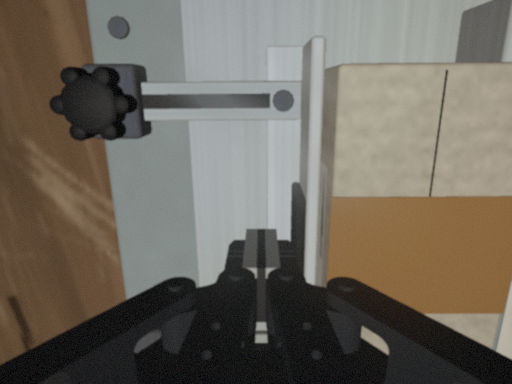

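Force rose from 7.3 to 9.9 N without any movement, so the carton is seated against the fence. It is parallel with the guide, and there is no visible gap at column ~325. I'll give one small nudge, then back off.

Emit:
step_arm(
  deltas=[
    [0, 0.0005, 0, 0, 0, 0],
    [0, 0.001, 0, 0, 0, 0],
    [0, 0.001, 0, 0, 0, 0],
  ],
)

```text
time_s: 7.23
position: [0.5105, 0.1629, 0.0292]
tool_rot: [-2.4, -2.012, 0.011]
wrist_force: [-10.4, 4.3, 9.9]
width: 0.0002
grip_force: 6.0
```

Emit:
step_arm(
  deltas=[
    [0, -0.01, 0, 0, 0, 0],
    [0, -0.025, 0, 0, 0, 0],
    [0, -0.03, 0, 0, 0, 0],
    [0, -0.03, -0.04, 0, 0, 0],
    [0, -0.03, -0.08, 0, 0, 0],
    [0, -0.03, -0.12, 0, 0, 0],
    [0, -0.03, -0.16, 0, 0, 0],
    [0, -0.03, -0.18, 0, 0, 0],
    [0, -0.03, -0.18, 0, 0, 0],
  ],
)

```text
time_s: 7.98
position: [0.4916, 0.1678, 0.2167]
tool_rot: [2.404, 2.012, 0.018]
wrist_force: [0.9, -0.1, 0.7]
width: 0.0003
grip_force: 0.0
```

```bash
python3 - <<'E'
from h import *
s=arm.observe();print(inp(s['position']),s['joint_pos'])
R0=rot(-10.2)
# tilt about press x (tool y): fingers point down and -ey
def tilt(t):
    t=np.radians(t); z=np.r_[-np.sin(t)*ey,-np.cos(t)]; y=np.r_[ex,0]; return np.stack([np.cross(y,z),y,z],1)
Rt=tilt(50)
for p in [(0,.25,.2),(0,.25,.12),(0,.225,.05)]: print(p,delta(W(*p),Rt),W(*p))
E
```

```text
[-71.1 126.8 216.7] [ 2.04715248e-01  8.92284946e-02 -2.84868026e-01  1.18368841e+00
 -4.13574047e-04  1.95235347e+00]
(0, 0.25, 0.2) [123.01  71.05  18.1    0.69 -50.26  -0.24] [0.58337119 0.2764489  0.2       ]
(0, 0.25, 0.12) [122.66  70.07  98.09   0.69 -50.26  -0.24] [0.58337119 0.2764489  0.12      ]
(0, 0.225, 0.05) [ 97.35  69.19 167.98   0.69 -50.26  -0.24] [0.57894407 0.25184401 0.05      ]
```

Emit:
step_arm(
  deltas=[
    [0.123, 0.071, 0.018, 0, -50, 0],
    [0.123, 0.071, 0.018, 0, -50, 0],
    [0.123, 0.071, 0.018, 0, -50, 0],
    [0.123, 0.071, 0.018, 0, -50, 0],
    [0.123, 0.071, 0.018, 0, -50, 0],
    [0.123, 0.071, 0.018, 0, -50, 0],
    [0.123, 0.071, 0.018, 0, -50, 0],
    [0.123, 0.071, 0.018, 0, -50, 0],
    [0.123, 0.071, 0.018, 0, -50, 0],
  ],
)

```text
time_s: 8.73
position: [0.5775, 0.2761, 0.1866]
tool_rot: [1.867, 1.57, -0.881]
wrist_force: [0.8, -0.0, 1.9]
width: -0.0
grip_force: 0.0
```

```bash
cat >> h.py <<'E'
def tilt(t):
    t=np.radians(t); z=np.r_[-np.sin(t)*ey,-np.cos(t)]; y=np.r_[ex,0]; return np.stack([np.cross(y,z),y,z],1)
E
python3 - <<'E'
from h import *
s=arm.observe();print(inp(s['position']),s['joint_pos'],s['wrist_force'])
im,d=arm.snapshot("wrist"); cv2.imwrite('pics/wrist5.png',im[...,::-1])
P=cloud("wrist",d);X=(P[...,:2]-O)@ex*1000; Y=(P[...,:2]-O)@ey*1000; Z=P[...,2]*1000
m=(Z>64)&(Z<78)&(np.abs(X)<45)&(Y>60)&(Y<215)&(d>0); m=cv2.morphologyEx(m.astype(np.uint8),cv2.MORPH_OPEN,np.ones((5,5)))>0
print(m.sum()); 
if m.sum()>50: print(np.percentile(X[m],[1,50,99]),np.percentile(Y[m],[1,50,99]),cv2.minAreaRect(np.c_[X[m],Y[m]].astype(np.float32)))
Rt=tilt(50)
for p in [(0,.25,.12),(0,.23,.05)]: print(p,delta(W(*p),Rt))
E
```

```text
[ -5.7 248.6 186.6] [ 0.59526474  0.79784796  0.43322611  1.90518121 -0.58072036  2.55560083] [ 0.83486077 -0.04972663  1.86526586]
6048
[-28.53825272   0.84279322  30.06392095] [ 85.30134395 168.59508628 203.43505291] ((0.9813632965087891, 143.21841430664062), (60.80659484863281, 122.19548034667969), 0.8813827037811279)
(0, 0.25, 0.12) [ 5.487e+01  5.030e+00  4.358e+01 -0.000e+00  2.000e-02  1.500e-01]
(0, 0.23, 0.05) [ 9.5650e+01  5.1500e+00  1.0389e+02 -0.0000e+00  2.0000e-02  1.5000e-01]
```

View pics/wrist5.png

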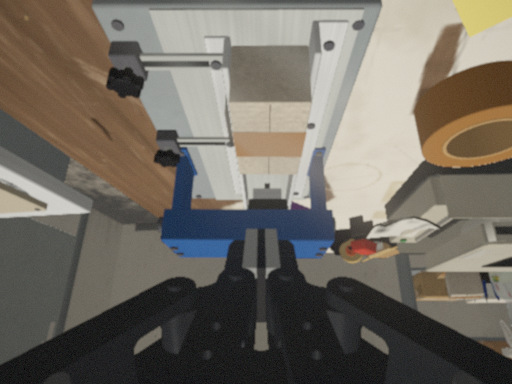

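The carton sits snug between guide and fence, with its back face at about (270,70), and the hood is at (247,230) further on. I'll lower behind the trailing face, which lies at y ≈ 203 mm.

```bash
python3 - <<'E'
from h import *
Rt=tilt(50)
s=arm.observe();print(inp(s['position']))
for p in [(0.0005,.25,.10),(0.0005,.232,.046)]: print(p,delta(W(*p),Rt))
E
```

```text
[ -4.9 248.1 190.1]
(0.0005, 0.25, 0.1) [ 7.019e+01  5.580e+00  5.643e+01 -0.000e+00  2.000e-02  1.500e-01]
(0.0005, 0.232, 0.046) [ 1.0000e+02  5.6600e+00  1.0492e+02 -0.0000e+00  2.0000e-02  1.5000e-01]
```

Emit:
step_arm(
  deltas=[
    [0.035, 0, 0.028, 0, 0, 0],
    [0.07, 0, 0.056, 0, 0, 0],
    [0.07, 0, 0.056, 0, 0, 0],
    [0.07, 0, 0.056, 0, 0, 0],
    [0.07, 0, 0.056, 0, 0, 0],
  ],
)

```text
time_s: 9.2
position: [0.5794, 0.2769, 0.1059]
tool_rot: [1.874, 1.566, -0.87]
wrist_force: [0.1, 0.4, -0.2]
width: 0.0
grip_force: 0.0
```

```bash
python3 - <<'E'
from h import *
s=arm.observe();print(inp(s['position']),s['joint_pos'],s['wrist_force'])
print(delta(W(0.0005,.232,.046),tilt(50)))
E
```

```text
[ -3.9 249.7 105.9] [ 0.59470598  0.85882196  0.37394862  1.77698604 -0.58094931  2.55844589] [ 0.0847302   0.43458434 -0.21000186]
[34.39  4.32 52.1   0.09 -0.1  -0.07]
```

Emit:
step_arm(
  deltas=[
    [0.017, 0.004, 0.026, 0, 0, 0],
    [0.034, 0.004, 0.052, 0, 0, 0],
    [0.034, 0.004, 0.052, 0, 0, 0],
    [0.034, 0.004, 0.052, 0, 0, 0],
    [0.034, 0.004, 0.052, 0, 0, 0],
  ],
)

```text
time_s: 9.62
position: [0.581, 0.2599, 0.0464]
tool_rot: [1.873, 1.566, -0.868]
wrist_force: [-0.9, 0.4, 0.2]
width: 0.0007
grip_force: 0.0
```

```bash
python3 - <<'E'
from h import *
s=arm.observe();print(inp(s['position']),s['joint_pos'],s['wrist_force'])
p=s['position']
print(delta(W(0.0005,.132,.044),tilt(50)))
E
```

```text
[  0.5 233.3  46.4] [ 0.57595122  0.89635811  0.3116619   1.66606216 -0.5936386   2.54037181] [-0.85104951  0.35991835  0.23968088]
[-63.49  -0.18  79.01   0.17  -0.13  -0.08]
```

Emit:
step_arm(
  deltas=[
    [-0.0064, 0, 0.0077, 0, 0, 0],
    [-0.0129, 0, 0.0153, 0, 0, 0],
    [-0.0193, 0, 0.023, 0, 0, 0],
    [-0.0257, 0, 0.0306, 0, 0, 0],
    [-0.0321, 0, 0.0383, 0, 0, 0],
    [-0.0386, 0, 0.046, 0, 0, 0],
    [-0.045, 0, 0.0536, 0, 0, 0],
    [-0.0514, 0, 0.0613, 0, 0, 0],
    [-0.055, 0, 0.0655, 0, 0, 0],
  ],
)

```text
time_s: 10.37
position: [0.5641, 0.1735, 0.043]
tool_rot: [1.872, 1.566, -0.874]
wrist_force: [0.8, 2.5, 0.8]
width: -0.0001
grip_force: 1.3
```

```bash
python3 - <<'E'
from h import *
s=arm.observe();print(inp(s['position']),s['joint_pos'],s['wrist_force'],s['wrist_force'][:2]@ey)
print(delta(W(0.0005,.100,.044),tilt(50)))
E
```

```text
[ -0.7 145.3  43. ] [ 0.48763547  0.79473995  0.10344139  1.51437248 -0.64694516  2.45537209] [0.77540584 2.50813502 0.76615167] 2.6058080159280603
[-2.986e+01  1.230e+00  3.404e+01  0.000e+00  3.000e-02  3.000e-02]
```

Emit:
step_arm(
  deltas=[
    [-0.0032, 0.0005, 0.0038, 0, 0, 0],
    [-0.0064, 0.001, 0.0077, 0, 0, 0],
    [-0.0096, 0.001, 0.0115, 0, 0, 0],
    [-0.0129, 0.001, 0.0153, 0, 0, 0],
    [-0.0161, 0.001, 0.0191, 0, 0, 0],
    [-0.0193, 0.001, 0.023, 0, 0, 0],
  ],
)

```text
time_s: 10.87
position: [0.5602, 0.1477, 0.0426]
tool_rot: [1.876, 1.569, -0.868]
wrist_force: [-1.0, 10.7, 2.9]
width: -0.0003
grip_force: 5.2
```

Emit:
step_arm(
  deltas=[
    [-0.0032, 0, 0.0038, 0, 0, 0],
    [-0.0064, 0, 0.0077, 0, 0, 0],
    [-0.0096, 0, 0.0115, 0, 0, 0],
    [-0.0129, 0, 0.0153, 0, 0, 0],
  ],
)

```text
time_s: 11.2
position: [0.5567, 0.1272, 0.0426]
tool_rot: [1.874, 1.569, -0.87]
wrist_force: [-0.4, 8.3, 1.8]
width: 0.0003
grip_force: 4.1
```

```bash
python3 - <<'E'
from h import *
s=arm.observe();print(inp(s['position']),s['joint_pos'],s['wrist_force'],s['wrist_force'][:2]@ey)
E
```

```text
[ 0.1 98.4 42.6] [ 0.43259493  0.74214127  0.00565161  1.42954582 -0.67671339  2.39548313] [-0.4247425   8.3138655   1.76376835] 8.10725450030259
```

Emit:
step_arm(
  deltas=[
    [-0.0029, 0, 0.0034, 0, 0, 0],
    [-0.0058, 0, 0.0069, 0, 0, 0],
    [-0.0087, 0, 0.0103, 0, 0, 0],
    [-0.0116, 0, 0.0138, 0, 0, 0],
    [-0.0145, 0, 0.0172, 0, 0, 0],
    [-0.0174, 0, 0.0207, 0, 0, 0],
  ],
)

```text
time_s: 11.7
position: [0.5521, 0.1004, 0.0426]
tool_rot: [1.874, 1.568, -0.87]
wrist_force: [1.0, 8.7, 1.3]
width: -0.0001
grip_force: 4.0
```

Emit:
step_arm(
  deltas=[
    [-0.0019, 0, 0.0023, 0, 0, 0],
    [-0.0039, 0, 0.0046, 0, 0, 0],
  ],
)

```text
time_s: 11.87
position: [0.5511, 0.0943, 0.0426]
tool_rot: [1.874, 1.568, -0.87]
wrist_force: [-0.1, 8.4, 1.3]
width: -0.0
grip_force: 3.7
```

```bash
python3 - <<'E'
from h import *
s=arm.observe();print(inp(s['position']),s['joint_pos'],s['wrist_force'],s['wrist_force'][:2]@ey)
E
```

```text
[ 0.5 65.1 42.6] [ 0.39140185  0.70840904 -0.05738601  1.3720834  -0.69976632  2.35139576] [-0.11369581  8.41792205  1.27771753] 8.264748119808894
```

Emit:
step_arm(
  deltas=[
    [-0.001, 0, 0.0011, 0, 0, 0],
    [-0.0019, 0, 0.0023, 0, 0, 0],
    [-0.0029, 0, 0.0034, 0, 0, 0],
    [-0.0039, 0, 0.0046, 0, 0, 0],
  ],
)

```text
time_s: 12.2
position: [0.5501, 0.0885, 0.0426]
tool_rot: [1.874, 1.568, -0.87]
wrist_force: [-0.1, 8.0, 1.3]
width: -0.0002
grip_force: 3.7
```

Emit:
step_arm(
  deltas=[
    [-0.0006, 0, 0.0008, 0, 0, 0],
    [-0.0013, 0, 0.0015, 0, 0, 0],
    [-0.0019, 0, 0.0023, 0, 0, 0],
  ],
)

```text
time_s: 12.45
position: [0.5496, 0.0856, 0.0426]
tool_rot: [1.874, 1.568, -0.87]
wrist_force: [0.2, 8.2, 1.3]
width: 0.0
grip_force: 3.8
```

Emit:
step_arm(
  deltas=[
    [-0.0006, 0, 0.0008, 0, 0, 0],
    [-0.0013, 0, 0.0015, 0, 0, 0],
    [-0.0019, 0, 0.0023, 0, 0, 0],
  ],
)

```text
time_s: 12.7
position: [0.5491, 0.0826, 0.0426]
tool_rot: [1.874, 1.568, -0.87]
wrist_force: [1.0, 8.2, 1.9]
width: -0.0001
grip_force: 3.8
```

Emit:
step_arm(
  deltas=[
    [-0.0006, 0, 0.0008, 0, 0, 0],
    [-0.0013, 0, 0.0015, 0, 0, 0],
    [-0.0019, 0, 0.0023, 0, 0, 0],
  ],
)

```text
time_s: 12.95
position: [0.5486, 0.0797, 0.0426]
tool_rot: [1.874, 1.568, -0.869]
wrist_force: [0.5, 6.6, 1.0]
width: -0.0002
grip_force: 3.8
```

Emit:
step_arm(
  deltas=[
    [-0.0006, 0, 0.0008, 0, 0, 0],
    [-0.0013, 0, 0.0015, 0, 0, 0],
  ],
)

```text
time_s: 13.12
position: [0.5483, 0.0778, 0.0426]
tool_rot: [1.874, 1.568, -0.869]
wrist_force: [0.1, 6.6, 0.9]
width: 0.0001
grip_force: 3.6
```

Emit:
step_arm(
  deltas=[
    [-0.0006, 0, 0.0008, 0, 0, 0],
    [-0.0013, 0, 0.0015, 0, 0, 0],
  ],
)

```text
time_s: 13.28
position: [0.548, 0.0758, 0.0426]
tool_rot: [1.874, 1.568, -0.869]
wrist_force: [0.2, 6.6, 1.5]
width: -0.0001
grip_force: 3.5
```

Emit:
step_arm(
  deltas=[
    [-0.0006, 0, 0.0008, 0, 0, 0],
    [-0.0013, 0, 0.0015, 0, 0, 0],
  ],
)

```text
time_s: 13.45
position: [0.5476, 0.0739, 0.0426]
tool_rot: [1.874, 1.568, -0.869]
wrist_force: [0.7, 7.9, 0.8]
width: 0.0002
grip_force: 4.3
```

Emit:
step_arm(
  deltas=[
    [-0.0006, 0, 0.0008, 0, 0, 0],
    [-0.0013, 0, 0.0015, 0, 0, 0],
  ],
)

```text
time_s: 13.62
position: [0.5475, 0.0726, 0.0426]
tool_rot: [1.875, 1.569, -0.868]
wrist_force: [0.3, 11.7, 1.8]
width: 0.0001
grip_force: 5.6
```

Emit:
step_arm(
  deltas=[
    [-0.0006, 0, 0.0008, 0, 0, 0],
    [-0.0013, 0, 0.0015, 0, 0, 0],
  ],
)

```text
time_s: 13.78
position: [0.5472, 0.0713, 0.0426]
tool_rot: [1.876, 1.569, -0.867]
wrist_force: [0.3, 14.1, 2.7]
width: -0.0003
grip_force: 6.9
```

Emit:
step_arm(
  deltas=[
    [0, 0, 0, 0, 0, 0],
    [0, 0, 0, 0, 0, 0],
  ],
)

```text
time_s: 13.95
position: [0.5472, 0.0712, 0.0426]
tool_rot: [1.876, 1.569, -0.867]
wrist_force: [0.8, 12.4, 2.0]
width: 0.0001
grip_force: 6.0
```

Emit:
step_arm(
  deltas=[
    [0.0013, 0, -0.0015, 0, 0, 0],
    [0.0026, 0, -0.0031, 0, 0, 0],
    [0.0039, 0, -0.0046, 0, 0, 0],
    [0.0064, 0, -0.0077, 0, 0, 0],
    [0.0129, 0, -0.0153, 0, 0, 0],
    [0.0257, 0, -0.0306, 0, 0, 0],
    [0.0386, 0, -0.046, 0, 0, 0],
    [0.0514, 0, -0.0613, 0, 0, 0],
  ],
)

```text
time_s: 14.62
position: [0.5605, 0.1482, 0.043]
tool_rot: [1.872, 1.566, -0.874]
wrist_force: [0.5, -0.1, -0.1]
width: 0.0004
grip_force: 0.0
```

```bash
python3 - <<'E'
from h import *
s=arm.observe();print(inp(s['position']),s['wrist_force'])
im,d=arm.snapshot("wrist"); cv2.imwrite('pics/wrist6.png',im[...,::-1])
P=cloud("wrist",d);X=(P[...,:2]-O)@ex*1000; Y=(P[...,:2]-O)@ey*1000; Z=P[...,2]*1000
m=(Z>25)&(Z<65)&(np.abs(X)<25)&(Y>10)&(Y<70)&(d>0)
print(m.sum(),np.percentile(Y[m],[2,10,50,90,98]) if m.sum() else '')
E
```

```text
[  0.2 119.7  43. ] [ 0.4983075  -0.11966267 -0.05585445]
31 [39.34336888 39.81445957 40.74384725 41.40955964 41.69220075]
```

View pics/wrist6.png

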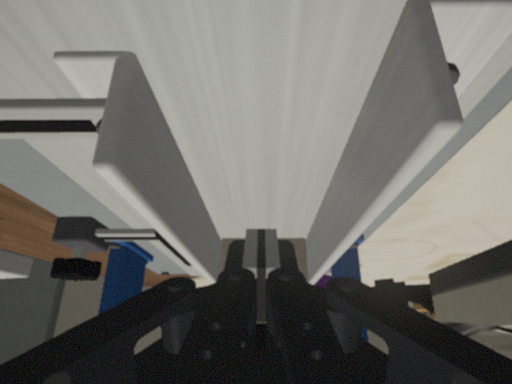

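The carton's trailing face, dark at about (262,250), stands square between the guides at y ≈ 41 mm. I'll re-touch it lightly to check that it didn't spring back (TCP was at y ≈ 41.6 mm when pressed).

Emit:
step_arm(
  deltas=[
    [-0.016, 0, 0.019, 0, 0, 0],
    [-0.032, 0, 0.038, 0, 0, 0],
    [-0.0418, 0, 0.0498, 0, 0, 0],
    [-0.0418, 0, 0.0498, 0, 0, 0],
    [-0.0418, 0, 0.0498, 0, 0, 0],
  ],
)

```text
time_s: 15.08
position: [0.5487, 0.0829, 0.0431]
tool_rot: [1.873, 1.566, -0.874]
wrist_force: [0.1, -0.7, -0.3]
width: 0.0003
grip_force: 0.0
```

Emit:
step_arm(
  deltas=[
    [-0.0013, 0, 0.0015, 0, 0, 0],
    [-0.0026, 0, 0.0031, 0, 0, 0],
    [-0.0026, 0, 0.0031, 0, 0, 0],
  ],
)

```text
time_s: 15.33
position: [0.5486, 0.0797, 0.0431]
tool_rot: [1.871, 1.567, -0.872]
wrist_force: [0.5, 0.5, 0.1]
width: -0.0
grip_force: 0.0
```

Emit:
step_arm(
  deltas=[
    [-0.0006, 0, 0.0008, 0, 0, 0],
    [-0.0013, 0, 0.0015, 0, 0, 0],
    [-0.0013, 0, 0.0015, 0, 0, 0],
  ],
)

```text
time_s: 15.58
position: [0.548, 0.0774, 0.0432]
tool_rot: [1.871, 1.567, -0.873]
wrist_force: [0.6, 0.5, -0.3]
width: -0.0002
grip_force: 0.0
```

Emit:
step_arm(
  deltas=[
    [-0.0006, 0, 0.0008, 0, 0, 0],
    [-0.0013, 0, 0.0015, 0, 0, 0],
    [-0.0013, 0, 0.0015, 0, 0, 0],
  ],
)

```text
time_s: 15.83
position: [0.5476, 0.0752, 0.0433]
tool_rot: [1.872, 1.567, -0.873]
wrist_force: [0.2, 0.2, 0.2]
width: 0.0006
grip_force: 0.0
```

Emit:
step_arm(
  deltas=[
    [-0.0006, 0, 0.0008, 0, 0, 0],
    [-0.0006, 0, 0.0008, 0, 0, 0],
  ],
)

```text
time_s: 16.0
position: [0.5474, 0.0742, 0.0432]
tool_rot: [1.872, 1.567, -0.873]
wrist_force: [-0.4, -0.3, -0.9]
width: -0.0001
grip_force: 0.0
```

Emit:
step_arm(
  deltas=[
    [-0.0006, 0, 0.0008, 0, 0, 0],
    [-0.0006, 0, 0.0008, 0, 0, 0],
  ],
)

```text
time_s: 16.17
position: [0.5473, 0.0732, 0.0431]
tool_rot: [1.872, 1.567, -0.873]
wrist_force: [-0.7, 0.9, -0.7]
width: 0.0
grip_force: 0.0
```

Emit:
step_arm(
  deltas=[
    [-0.0003, 0, 0.0004, 0, 0, 0],
    [-0.0006, 0, 0.0008, 0, 0, 0],
  ],
)

```text
time_s: 16.33
position: [0.5472, 0.0724, 0.0431]
tool_rot: [1.872, 1.567, -0.873]
wrist_force: [1.0, 0.1, -0.9]
width: -0.0
grip_force: 0.0
```

Emit:
step_arm(
  deltas=[
    [-0.0003, 0, 0.0004, 0, 0, 0],
    [-0.0006, 0, 0.0008, 0, 0, 0],
  ],
)

```text
time_s: 16.5
position: [0.547, 0.0715, 0.043]
tool_rot: [1.872, 1.567, -0.873]
wrist_force: [-0.1, 1.3, 1.3]
width: -0.0
grip_force: 1.2
```

It stayed put, with the plate pressed in about 3 mm. Now I'll retreat clear.

Emit:
step_arm(
  deltas=[
    [0.0064, 0, -0.0077, 0, 0, 0],
    [0.0193, 0, -0.023, 0, 0, 0],
    [0.045, 0, -0.0536, 0, 0, 0],
    [0.071, 0, -0.084, 0, 0, 0],
    [0.095, 0, -0.115, 0, 0, 0],
    [0.1, 0, -0.16, 0, 0, 0],
    [0.1, 0, -0.2, 0, 0, 0],
    [0.1, 0, -0.2, 0, 0, 0],
    [0.1, 0, -0.2, 0, 0, 0],
  ],
)

```text
time_s: 17.25
position: [0.5865, 0.2891, 0.0963]
tool_rot: [1.872, 1.569, -0.864]
wrist_force: [0.8, -0.5, -0.6]
width: -0.0003
grip_force: 0.0
```

```bash
python3 - <<'E'
from h import *
s=arm.observe();print(inp(s['position']),s['wrist_force'],s['time_s'])
im,d=arm.snapshot("wrist"); cv2.imwrite('pics/wrist7.png',im[...,::-1])
E
```

```text
[  0.9 263.   96.3] [ 0.76607691 -0.51928394 -0.64226317] 17.25
```

View pics/wrist7.png

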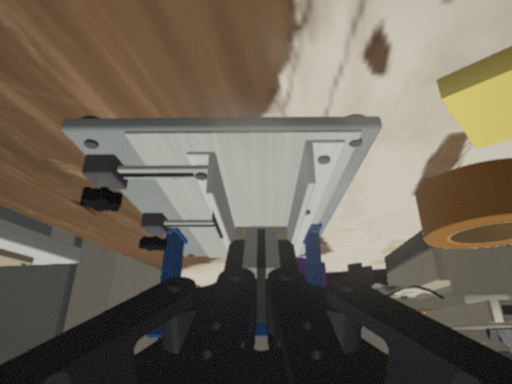

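The lane (centre (255,180)) is clear, the guide is closed, and the carton's end is at about (262,228) under the hood. The robot touches nothing, so I'm handing the job in.

```bash
python3 -c "
from rig import arm
print(arm.sign_off())"
```

```text
the job is handed in; nothing more can be done
None
```

The job is handed in at about 17 s: the guide is closed on the carton, which stands square against the fence under the roller and presses the stop plate in by about 3 mm (estimated from contact forces), and only the guide and carton were touched.

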